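# Load a slider pad into the sprung feed track

## Robot

A 7-joint arm with a two-finger parallel gripper is mounted at the origin on the work surface. World frame = base frame: x ahead of the robot, y to its left, z up, the work surface at z = 0. Lengths are in m, angles in rad, forces in N, time in s.
With the tool pointing down it reaches from about 0.4 to 0.85 m from the base axis. Payload 10.4 kg.
Tool frame: the origin (TCP) lies at the centre of the arm's flange, where the gripper is bolted on; the fingertips stand 173 mm ahead of it and the grasp point (between the pads) lies 155 mm ahead of it; z points along the fingers, y is the line along which they close (so a half turn about z gives the same grasp; the last joint's range is limited). The gripper opens to 85 mm and grips with 20 to 120 N. Pads are 22 mm wide; open, the fingers measure 114 mm over their backs; the gripper's body (76 mm by 85 mm) begins 54 mm behind the grasp point. The pads swing forward as they close: fully open they stand 13 mm farther back than shut.
Start: joints at [1.286, 0.332, -0.065, 1.46, 0.022, 1.35, -0.088], TCP at [0.162, -0.604, 0.405] pointing down, gripper open.
Joint ranges: [-2.6, 2.6], [-0.5, 2.12], [-1.47, 1.34], [0.16, 2.42], [-1.27, 4.41], [0.06, 2.06], [-2.6, 2.6]. Speed limits (rad/s): [2.22, 2.22, 2.79, 2.79, 3.14, 3.14, 3.14].

## Interface

Orientations are given as a unit quaternion [x, y, z, w].
In Python, from workcell import manip, viewer, finder gives the robot as it stands.
- The arm moves only by the tool arm_command, never from a script. Its argument "plan" is a list of rows, each an object with "dp": the shift along the tool's x, y, z in mm, a list of three; "spin": the turn about the tool's z in rad. A call has 1 to 5 rows; each row shifts and turns the commanded pose from where the row before left it, along the tool's axes as they then stand; what a row does not reach is not made up. A row lasts 1/10 s, in which the tool goes at most 50 mm and 8.59 degrees, less where a joint would pass 70% of its speed; a pose out of reach is approached as far as the arm can. A call is refused whole if a number of a shift passes 50 or a number of a turn 0.15, either way. A call with a gripper value outside its range is refused whole. "grip" is the closure, from -1 (fully open) to 1 (shut), set as the call begins (left out, the last holds). The fingers move at their own pace and stop on an object; "newtons" is the grip in N (left out, the last holds). Time passes only in rows, so rows that do not move let the fingers close. It gives the time, the measured TCP pose, the force, the opening and the grip force at its end, in the units of the state.
- manip.get_obs(): the state, without advancing time (a new reading comes with each control period).
- viewer.camera(name): name is "scene" or "top"; returns the picture (400x640x3 uint8, blue, green, red); there is no depth.
- viewer.camera_params(name): a dict with "vertical_fov" (degrees; the focal length in pixels is half the picture's height over the tangent of half this angle, whatever the lens; pixels are square), "cx", "cy" (the principal point, pixels), "R" (3x3) and "t" (3): a world point X has camera coordinates R X + t. Camera axes: x right, y down, z forward; pixel columns grow to the right and rows downward; lengths in m; the calibration is good to about 2 mm. A picture is of the moment at which its call begins. camera_params takes no time and is no camera call.
- manip.hand_in(): hands the job in; it is judged then, once.
Trained networks look in the newest picture that a camera, given by its name, has taken for a name from the list of things; names that differ only in an ending like _2 or _b are one class to them, and where a whole thing is asked for, a point or a joint stands for the part that bears it (a point fixed in the world has none). Each returns a list of dicts, best first, with "score" (0 to 1); they miss things now and then, are a little off and sometimes report something else, mostly with a low value. They report only what shows in the picture. A call takes as long as a camera call. They do not tell look-alikes from the thing itself.
- finder.find_in(camera, thing): "position" ([x, y, z] in m, in world coordinates, good to about 4 mm: the middle of the surface that is visible of it).
The state is a dict: "clock": time; "joint_pos": joint angles; "joint_velocities": joint speeds; "tau": joint torques, N m; "position": TCP position; "ee_rot": TCP orientation; "ft_force": force on the tool from outside, world axes, zero at the start; "torque": the same for the moment, N m; "grip_width": opening from 0.0 (shut) to 1.0 (fully open); "grasp_force": force on a finger pad.
Only numpy, scipy, OpenCV 4.12 (cv2) and the standard library are available. Lean on these libraries where they do the work, as an engineer would, in place of code of your own. Each camera call takes 0.05 s, during which the arm holds its last target. There are 200 camera calls.

## Task

Load the clean white nylon slider pad (not the one daubed red as a reject) into the feed track: pull the follower back by its yellow tab until it stays back by itself, then set the pad upright on the track floor between the end stop and the follower, square to the track with its two broad faces towards the stop and the follower. Then nudge the tab forward so that the follower springs shut and holds the pad flat against the end stop, and let go of everything.

Things in the scene. Friction and masses are not known exactly. Their poses are not given: they have to be found in the camera images.
- feed_track: Grey feed track fixed to the table, 166 x 84 mm, a spring strut (to y = -92 mm, 28 mm high) on its -y side. Origin: table height, centre line. x runs along the track in the pull-back direction, y across, z up. Floor 6 mm above the table; side walls at y = +-36 to 42 mm, 16 mm high. End stop: inner face at x = -80 mm (outer -92), 32 mm high. Rear wall: x = 62 to 74 mm, 36 mm high; a rod (top 26 mm) passes it.
- follower (a joint): Travel of the bronze follower along track +x, m. 0 = shut (start; face 10 mm from end stop), 0.080 = fully back. Over-centre spring: below 0.060 it pushes shut (1.5 to 3 N), above 0.060 it pushes fully back and stays there (2 N). Damped, 10 N per m/s. Rests at 0.026 on a loaded pad. Block 30 mm long, 68 wide, top 34 mm above the table.
- follower_tab (a point): Centre of the yellow upright tab on the follower, 18 mm behind the follower's front face (track x = -52 mm + joint value), 53 mm above the table. Tab 12 mm thick along the track, 40 mm wide across it, standing from 34 to 72 mm above the table; it can be pinched from above or pushed from either side. Axes as the track's.
- pad_center (a point): Centre of the clean white pad: 36 (x) by 50 (y) by 50 mm high, 0.1 kg, standing on the table. In the track its x lies along track x (either way round), centre 31 mm above the table. Gripped across the 50 mm with fingertips 22 mm or more above its underside, they clear the side walls. Nearby, 120 mm off or more: a red-daubed reject pad, a bronze cam disc, a steel dowel (65 mm high).
Things that resemble listed ones, but are neither listed nor needed, are in the scene too. What is shaped like the feed_track but blue is not meant.

How it is judged:
By the outcome, as a careful person would: the job done as asked, in the order asked, and still so for the second after the job is handed in, with the robot touching nothing.
It also fails if it takes over 54 s, if anything falls off the work surface, if the arm or the gripper's body presses on something with over 40 N, if the wrist force passes 120 N, or if a joint passes its speed limit or range.

## Working session

There is one attempt and no reset: what is moved stays moved. The work goes in short steps, Python scripts to look and compute and a tool call to move; the robot and the scene stay as the last step left them, time stands still between calls to the robot, and variables do not carry over. Pictures are saved under pics/ and viewed, at most 10 in all, crops included, and the job is handed in when it is done.

Besides the shell and the picture viewer there is one more tool, called after "Emit:" in YAML: its name, and indented under it one key for each argument. arm_command: Moves the arm, as the interface text tells. Its arguments: {"type":"object","properties":{"plan":{"type":"array","items":{"type":"object","properties":{"dp":{"type":"array","items":{"type":"number"}},"spin":{"type":"number"}}}},"grip":{"type":"number"},"newtons":{"type":"number"}},"required":["plan"]}

```bash
mkdir -p pics; ls; python3 - <<'E'
from workcell import manip, viewer, finder
import cv2,numpy as np
for c in("scene","top"):
    cv2.imwrite(f"pics/{c}0.png",viewer.camera(c))
    p=viewer.camera_params(c);print(c,p)
    for t in("feed_track","follower_tab","pad_center"):
        for d in finder.find_in(c,t):
            X=p["R"]@np.array(d["position"])+p["t"];f=200/np.tan(np.radians(p["vertical_fov"]/2))
            print(c,t,np.round(d["position"],3),round(d["score"],2),np.round(X[:2]/X[2]*f+[p["cx"],p["cy"]]))
o=manip.get_obs();print(o)
E
```

```text
pics
scene {'vertical_fov': 46.321002846998326, 'cx': 318.8389941792403, 'cy': 195.5667621934502, 'R': array([[-0.6240308 ,  0.78115739,  0.01945986],
       [ 0.4478219 ,  0.3779308 , -0.8103233 ],
       [-0.64034452, -0.49695214, -0.58565985]]), 't': array([ 0.35212536, -0.23473899,  1.60328288])}
scene feed_track [ 0.622 -0.17   0.018] 0.86 [257. 183.]
scene feed_track [0.803 0.199 0.015] 0.84 [322. 285.]
scene feed_track [0.638 0.061 0.015] 0.76 [320. 221.]
scene follower_tab [0.63  0.021 0.035] 0.76 [309. 206.]
scene follower_tab [ 0.611 -0.206  0.03 ] 0.74 [251. 173.]
scene follower_tab [0.785 0.168 0.03 ] 0.59 [316. 268.]
scene pad_center [0.454 0.109 0.035] 0.56 [377. 189.]
top {'vertical_fov': 43.66195501471147, 'cx': 322.0966005408507, 'cy': 201.1780506446212, 'R': array([[ 0.00368266, -0.99996531,  0.00747153],
       [-0.99391389, -0.00448278, -0.11006856],
       [ 0.11009824, -0.00702071, -0.99389591]]), 't': array([0.04171174, 0.60815543, 1.2382064 ])}
top feed_track [0.634 0.396 0.018] 0.91 [186. 191.]
top feed_track [0.793 0.199 0.017] 0.65 [263. 131.]
top feed_trac
[... 387 characters left out ...]
pos': array([ 1.28642362,  0.33230497, -0.06469584,  1.46014918,  0.02164164,
        1.34992066, -0.0884735 ]), 'joint_velocities': array([ 0.00043031, -0.00214021,  0.00232935, -0.00031607, -0.00093239,
       -0.00074339,  0.00161659]), 'tau': array([-5.55710030e-04, -6.24549150e+01,  4.89403575e-02, -3.91376030e+01,
        1.63464574e-02,  3.72270049e-03,  7.46761799e-06]), 'position': array([ 0.16175201, -0.60371135,  0.40464842]), 'ee_rot': array([ 9.91444254e-01,  1.30530798e-01, -2.08186409e-05, -3.98810264e-05]), 'ft_force': array([-0.24239366,  0.26645272, -0.67543812]), 'torque': array([-0.04533574,  0.01521896, -0.01768905]), 'grasp_force': 0.0, 'grip_width': 1.0027725316444618}
```

View pics/top0.png

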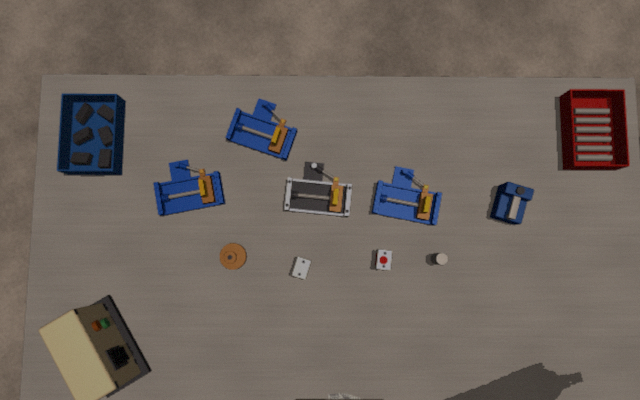

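View pics/scene0.png

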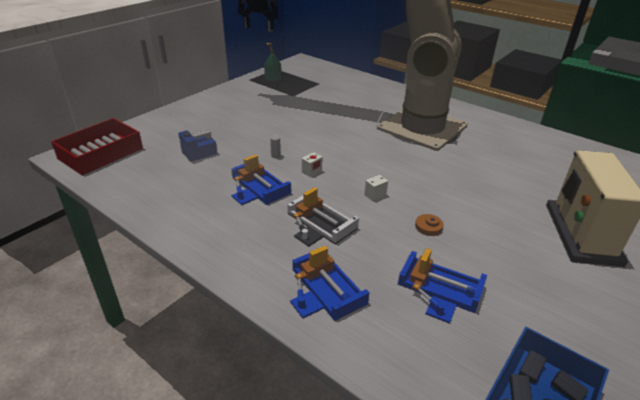

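Top view: tracks are the grey one at (318,196) and blue ones at (189,192), (262,132) and (407,200), which aren't meant. Pads are the clean white one at (301,268) and the red-daubed reject at (384,260). I choose the grey track and the clean pad, and check them in one close crop.

```bash
python3 - <<'E'
import cv2
a=cv2.imread("pics/top0.png")[150:290,270:370]
a=cv2.convertScaleAbs(a,alpha=1.5)
cv2.imwrite("pics/crop0.png",cv2.resize(a[5:125],None,fx=5,fy=5,interpolation=cv2.INTER_CUBIC))
E
```

```text
(no output)
```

View pics/crop0.png

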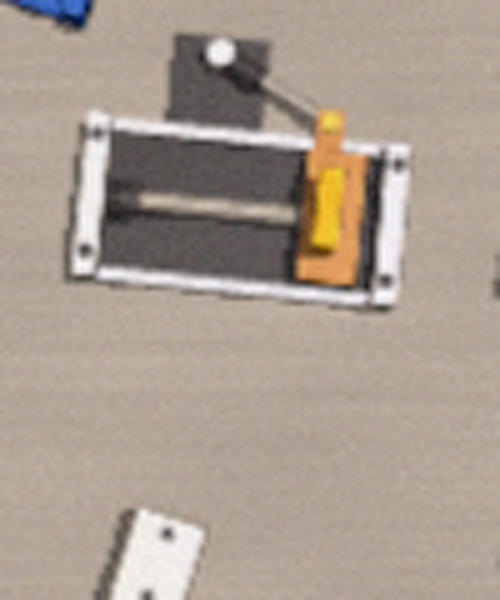

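The crop shows the grey track with bronze follower and yellow tab at crop (327,210), end stop at right, and strut at the upper side. The clean pad is at the lower left, with no red on it. Now I fit the poses.

```bash
cat > h.py <<'E'
from workcell import manip, viewer, finder
import cv2,numpy as np
def ray(c,uv,z):
    p=viewer.camera_params(c);f=200/np.tan(np.radians(p["vertical_fov"]/2))
    d=p["R"].T@np.array([(uv[0]-p["cx"])/f,(uv[1]-p["cy"])/f,1]);o=-p["R"].T@p["t"]
    return (o+d*(z-o[2])/d[2])
def proj(c,X):
    p=viewer.camera_params(c);f=200/np.tan(np.radians(p["vertical_fov"]/2))
    x=np.asarray(X)@p["R"].T+p["t"];return x[:,:2]/x[:,2:]*f+[p["cx"],p["cy"]]
E
python3 - <<'E'
from h import *
k=lambda u,v:(270+(u-2)/5,155+(v-2)/5)
img=[(410,147,-92,-42,32),(393,305,-92,42,32),(88,112,74,-42,36),(70,276,74,42,36)]
W=np.array([ray("top",k(u,v),z/1e3)[:2] for u,v,_,_,z in img]);L=np.array([(x,y) for *_,x,y,_ in img])/1e3
Wc,Lc=W-W.mean(0),L-L.mean(0)
a=np.arctan2((Lc[:,0]*Wc[:,1]-Lc[:,1]*Wc[:,0]).sum(),(Lc*Wc).sum())
R=np.array([[np.cos(a),-np.sin(a)],[np.sin(a),np.cos(a)]]);t=W.mean(0)-R@L.mean(0)
print("track",t,np.degrees(a),"res mm",(W-(L@R.T+t))*1e3)
print("tab",R@[-.052,0]+t)
for c,roi in(("top",(285,250,320,285)),):
    im=cv2.imread(f"pics/{c}0.png");x0,y0,x1,y1=roi;s=cv2.resize(im[y0:y1,x0:x1],None,fx=6,fy=6,interpolation=cv2.INTER_CUBIC)
    g=s.min(2).astype(np.uint8);th,m=cv2.threshold(g,0,255,cv2.THRESH_OTSU);print(th)
    cs=max(cv2.findContours(m,cv2.RETR_EXTERNAL,cv2.CHAIN_APPROX_NONE)[0],key=cv2.contourArea)
    b=cv2.boxPoints(cv2.minAreaRect(cs));P=np.array([ray(c,(x0+(u-2.5)/6,y0+(v-2.5)/6),.05)[:2] for u,v in b])
    e=np.roll(P,-1,0)-P;print("pad",P.mean(0),np.linalg.norm(e,axis=1),np.degrees(np.arctan2(e[:,1],e[:,0])))
im=cv2.imread("pics/top0.png");h=cv2.inRange(cv2.cvtColor(im,cv2.COLOR_BGR2HSV),(24,180,120),(34,255,255))[160:220,320:350]
v,u=np.nonzero(h);print("tab px",len(u),320+u.mean(),160+v.mean(),proj("top",[[*(R@[-.052,0]+t),.07]]))
E
```

```text
track [0.62058715 0.06441364] 84.59494808365174 res mm [[-0.99910913 -0.06520225]
 [ 1.43222072  0.90099413]
 [ 0.05296874 -0.54491094]
 [-0.48608033 -0.29088094]]
tab [0.61568895 0.01264485]
125.0
pad [0.4403556 0.0957649] [0.04859567 0.03434471 0.04855951 0.03420075] [ -17.72737938 -107.78510521  162.10277746   72.27558337]
tab px 4 336.25 197.75 [[334.96131129 196.51482244]]
```

```bash
cat >> h.py <<'E'
T0=np.array([0.6206,0.0644]);A=np.radians(84.6)
def tr(x,y=0): return T0+[x*np.cos(A)-y*np.sin(A),x*np.sin(A)+y*np.cos(A)]
def state():
    o=manip.get_obs();q=o["ee_rot"];return o,o["position"],2*np.arctan2(q[1],q[0])
def rows(xy,z,yaw,n):
    o,p,ps=state();d=np.array([*xy,z])-p;s=(ps-yaw+np.pi)%(2*np.pi)-np.pi
    print("t",round(o["clock"],2),"pos",np.round(p,4),"yaw",round(np.degrees(ps),2),"F",np.round(o["ft_force"],1),"w",round(o["grip_width"],2),"D(mm)",np.round(d*1e3,1),"spin",round(s,3))
    for i in range(n):
        a=ps-s*i/n;c,si=np.cos(a),np.sin(a);e=d/n*1e3
        print(np.round([c*e[0]+si*e[1],si*e[0]-c*e[1],-e[2]],1),round(s/n,3))
E
python3 -c "
from h import *
rows(tr(-.09),.32,A,20)"
```

```text
t 0.4 pos [ 0.1618 -0.6037  0.4046] yaw 15.0 F [-0.2  0.3 -0.7] w 1.0 D(mm) [450.4 578.5 -84.6] spin -1.215
[ 29.2 -22.1   4.2] -0.061
[ 30.5 -20.3   4.2] -0.061
[ 31.7 -18.4   4.2] -0.061
[ 32.8 -16.4   4.2] -0.061
[ 33.7 -14.4   4.2] -0.061
[ 34.5 -12.4   4.2] -0.061
[ 35.2 -10.2   4.2] -0.061
[35.8 -8.1  4.2] -0.061
[36.2 -5.9  4.2] -0.061
[36.5 -3.7  4.2] -0.061
[36.6 -1.5  4.2] -0.061
[36.6  0.8  4.2] -0.061
[36.5  3.   4.2] -0.061
[36.3  5.2  4.2] -0.061
[35.9  7.4  4.2] -0.061
[35.4  9.6  4.2] -0.061
[34.7 11.7  4.2] -0.061
[34.  13.8  4.2] -0.061
[33.1 15.8  4.2] -0.061
[32.1 17.8  4.2] -0.061
```

Emit:
arm_command:
  plan:
    - {"dp":[29,-22,4],"spin":-0.06}
    - {"dp":[30.5,-20,4],"spin":-0.06}
    - {"dp":[32,-18.5,4],"spin":-0.06}
    - {"dp":[33,-16.5,4],"spin":-0.06}
    - {"dp":[34,-14.5,4],"spin":-0.06}
  grip: 1

```text
clock: 0.9
position: [0.2758, -0.4578, 0.3847]
ee_rot: [0.96, 0.278, -0.0, 0.0]
ft_force: [-0.2, -0.1, 0.2]
grip_width: 0.141
grasp_force: 0.0
```

Emit:
arm_command:
  plan:
    - {"dp":[34.5,-12.5,4],"spin":-0.06}
    - {"dp":[35,-10,4],"spin":-0.06}
    - {"dp":[36,-8,4],"spin":-0.06}
    - {"dp":[36,-6,4],"spin":-0.06}
    - {"dp":[36.5,-4,4],"spin":-0.06}

```text
clock: 1.4
position: [0.3889, -0.3137, 0.3648]
ee_rot: [0.908, 0.419, 0.0, 0.0]
ft_force: [0.5, -0.5, -0.7]
grip_width: -0.001
grasp_force: 0.0
```

Emit:
arm_command:
  plan:
    - {"dp":[36.5,-1.5,4],"spin":-0.06}
    - {"dp":[36.5,1,4],"spin":-0.06}
    - {"dp":[36.5,3,4],"spin":-0.06}
    - {"dp":[36,5,4],"spin":-0.06}
    - {"dp":[36,7.5,4],"spin":-0.06}

```text
clock: 1.9
position: [0.5026, -0.1707, 0.3448]
ee_rot: [0.835, 0.55, 0.0, 0.0]
ft_force: [0.3, -0.7, -0.0]
grip_width: -0.003
grasp_force: 0.0
```

```bash
python3 -c "
from h import *
rows(tr(-.09),.32,A,5)"
```

```text
t 1.9 pos [ 0.5026 -0.1707  0.3448] yaw 66.69 F [ 0.3 -0.7 -0. ] w -0.0 D(mm) [109.5 145.5 -24.8] spin -0.313
[35.4  8.6  5. ] -0.063
[34.8 10.8  5. ] -0.063
[34.1 13.   5. ] -0.063
[33.2 15.1  5. ] -0.063
[32.2 17.1  5. ] -0.063
```

Emit:
arm_command:
  plan:
    - {"dp":[35.5,8.5,5],"spin":-0.063}
    - {"dp":[35,11,5],"spin":-0.063}
    - {"dp":[34,13,5],"spin":-0.063}
    - {"dp":[33,15,5],"spin":-0.063}
    - {"dp":[32,17,5],"spin":-0.063}

```text
clock: 2.4
position: [0.6124, -0.0256, 0.3196]
ee_rot: [0.739, 0.674, -0.0, 0.0]
ft_force: [-0.7, -0.4, 0.2]
grip_width: -0.001
grasp_force: 0.0
```

Emit:
arm_command:
  plan:
    - {"dp":[0,0,20],"spin":0}
    - {"dp":[0,0,20],"spin":0}
    - {"dp":[0,0,0],"spin":0}

```text
clock: 2.7
position: [0.6108, -0.0267, 0.277]
ee_rot: [0.739, 0.673, -0.002, -0.002]
ft_force: [-0.5, -0.3, 0.7]
grip_width: -0.001
grasp_force: 0.0
```

```bash
python3 - <<'E'
from h import *
rows(tr(-.09),.222,A,3)
a=viewer.camera("top")[155:255,260:380];b=viewer.camera("scene")[150:250,260:380]
cv2.imwrite("pics/c1.png",cv2.convertScaleAbs(cv2.resize(np.vstack([a,b]),None,fx=3,fy=3,interpolation=cv2.INTER_CUBIC),alpha=1.4))
E
```

```text
t 2.7 pos [ 0.6108 -0.0267  0.277 ] yaw 84.63 F [-0.5 -0.3  0.7] w -0.0 D(mm) [  1.3   1.5 -55. ] spin 0.001
[ 0.5  0.4 18.3] 0.0
[ 0.5  0.4 18.3] 0.0
[ 0.5  0.4 18.3] 0.0
```

View pics/c1.png

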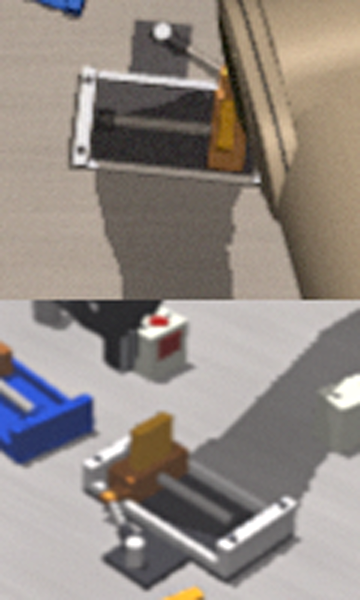

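The top crop shows the arm just right of the tab, by the end stop. The scene crop has a dark shape at about (297,163) that could be the fingertips, so I'll check that against the calibration.

```bash
python3 - <<'E'
from h import *
o,p,ps=state()
print(o["ee_rot"]); print(proj("scene",[p-[0,0,.173],p,[*tr(-.052),.053],[*tr(-.086),.032]]),proj("top",[p-[0,0,.173],p]))
cv2.imwrite("pics/s2.png",viewer.camera("scene")[20:260,180:480])
E
```

```text
[ 7.39654935e-01  6.72986297e-01 -1.22698600e-04 -8.54822437e-05]
[[299.35595175 172.35829719]
 [298.97886197 108.36405238]
 [310.38135342 196.68967978]
 [300.94062237 197.74548121]] [[351.88800717 196.40793997]
 [357.50197731 186.35642643]]
```

View pics/s2.png

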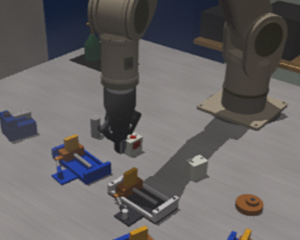

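The fingertips appear at about (302,171) against a projected (299,172), so the calibration holds. I'll descend in front of the tab and push.

Emit:
arm_command:
  plan:
    - {"dp":[0.5,0.5,20],"spin":0}
    - {"dp":[0.5,0.5,20],"spin":0}
    - {"dp":[0.5,0.5,15],"spin":0}
    - {"dp":[10,0,0],"spin":0}
    - {"dp":[10,0,0],"spin":0}

```text
clock: 3.35
position: [0.6155, -0.0046, 0.2256]
ee_rot: [0.74, 0.673, 0.0, 0.0]
ft_force: [0.0, 0.4, 0.3]
grip_width: 0.003
grasp_force: 0.0
```

Emit:
arm_command:
  plan:
    - {"dp":[10,0,0],"spin":0}
    - {"dp":[12,0,0],"spin":0}
    - {"dp":[12,0,0],"spin":0}
    - {"dp":[12,0,0],"spin":0}
    - {"dp":[12,0,0],"spin":0}

```text
clock: 3.85
position: [0.6209, 0.0536, 0.2251]
ee_rot: [0.74, 0.673, 0.0, 0.0]
ft_force: [-0.3, -2.0, 1.5]
grip_width: 0.001
grasp_force: 0.9
```

```bash
python3 -c "
from h import *
rows(tr(.004),.222,A,4)"
```

```text
t 3.85 pos [0.6209 0.0536 0.2251] yaw 84.62 F [-0.3 -2.   1.5] w 0.0 D(mm) [ 0.1 14.8 -3.1] spin 0.0
[ 3.7 -0.3  0.8] 0.0
[ 3.7 -0.3  0.8] 0.0
[ 3.7 -0.3  0.8] 0.0
[ 3.7 -0.3  0.8] 0.0
```

Emit:
arm_command:
  plan:
    - {"dp":[4,0,0],"spin":0}
    - {"dp":[4,0,0],"spin":0}
    - {"dp":[4,0,0],"spin":0}
    - {"dp":[3,0,0],"spin":0}
    - {"dp":[0,0,0],"spin":0}

```text
clock: 4.35
position: [0.622, 0.0677, 0.2247]
ee_rot: [0.739, 0.673, 0.0, -0.0]
ft_force: [1.0, 0.3, -0.7]
grip_width: 0.001
grasp_force: 0.0
```

Emit:
arm_command:
  plan:
    - {"dp":[-15,0,0],"spin":0}
    - {"dp":[-15,0,-30],"spin":0}
    - {"dp":[-10,0,-40],"spin":0}
    - {"dp":[-10,0,0],"spin":0}
  grip: -1

```text
clock: 4.75
position: [0.6187, 0.0158, 0.3001]
ee_rot: [0.74, 0.672, 0.003, 0.003]
ft_force: [1.0, -0.5, -0.2]
grip_width: 0.681
grasp_force: 0.0
```

```bash
python3 - <<'E'
from h import *
s=viewer.camera("scene");print([ (np.round(d["position"],3),round(d["score"],2)) for d in finder.find_in("scene","follower_tab")])
print(proj("scene",[[*tr(-.052),.053],[*tr(.028),.053]]))
a=s[160:260,250:400]
cv2.imwrite("pics/c3.png",cv2.resize(a,None,fx=3,fy=3,interpolation=cv2.INTER_CUBIC))
rows([.4404,.0958],.28,np.radians(72.3),6)
E
```

```text
[(array([0.788, 0.167, 0.03 ]), 0.95), (array([0.638, 0.099, 0.035]), 0.85), (array([ 0.609, -0.208,  0.032]), 0.65), (array([0.645, 0.351, 0.034]), 0.59)]
[[310.38135342 196.68967978]
 [333.90227375 210.61563753]]
t 4.85 pos [0.6175 0.0144 0.2955] yaw 84.39 F [ 0.1  0.3 -1. ] w 0.85 D(mm) [-177.1   81.4  -15.5] spin 0.211
[ 10.6 -30.7   2.6] 0.035
[  9.5 -31.1   2.6] 0.035
[  8.4 -31.4   2.6] 0.035
[  7.3 -31.7   2.6] 0.035
[  6.2 -31.9   2.6] 0.035
[  5.1 -32.1   2.6] 0.035
```

View pics/c3.png

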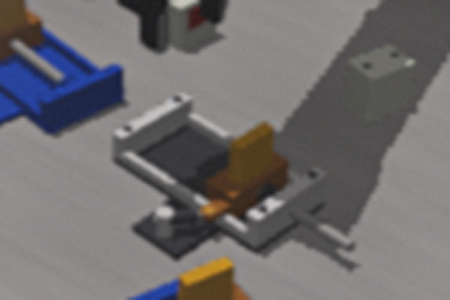

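The follower sits back by the rear wall at crop (245,165), having stayed there unaided. Now to the pad.

Emit:
arm_command:
  plan:
    - {"dp":[10.5,-30.5,2.5],"spin":0.035}
    - {"dp":[9.5,-31,2.5],"spin":0.035}
    - {"dp":[8.5,-31.5,2.5],"spin":0.035}
    - {"dp":[7.5,-31.5,2.5],"spin":0.035}
    - {"dp":[6,-32,2.5],"spin":0.035}

```text
clock: 5.35
position: [0.4679, 0.0847, 0.2809]
ee_rot: [0.796, 0.605, -0.001, -0.0]
ft_force: [0.6, -0.5, 0.1]
grip_width: 0.999
grasp_force: 0.0
```

Emit:
arm_command:
  plan:
    - {"dp":[5,-32,2.5],"spin":0.035}
    - {"dp":[0,0,0],"spin":0}
    - {"dp":[0,0,0],"spin":0}

```text
clock: 5.65
position: [0.4396, 0.0977, 0.2791]
ee_rot: [0.806, 0.592, -0.0, 0.0]
ft_force: [0.4, -0.9, 0.1]
grip_width: 0.999
grasp_force: 0.0
```

```bash
python3 - <<'E'
from h import *
rows([.4404,.0958],.196,np.radians(72.3),3)
s=viewer.camera("scene");cv2.imwrite("pics/c4.png",cv2.convertScaleAbs(cv2.resize(s[110:230,300:450],None,fx=4,fy=4,interpolation=cv2.INTER_CUBIC),alpha=1.3))
# predicted top corners of the pad
c,si=np.cos(np.radians(72.3)),np.sin(np.radians(72.3))
P=[[.4404+a*c+b*si,.0958+a*si-b*c,.05] for a,b in((.018,.025),(.018,-.025),(-.018,-.025),(-.018,.025))]
print((proj("scene",P)-[300,110])*4)
E
```

```text
t 5.65 pos [0.4396 0.0977 0.2791] yaw 72.62 F [ 0.4 -0.9  0.1] w 1.0 D(mm) [  0.8  -1.9 -83.1] spin 0.006
[-0.5  0.4 27.7] 0.002
[-0.5  0.5 27.7] 0.002
[-0.5  0.5 27.7] 0.002
[[293.31057113 303.81355101]
 [351.83421917 281.08949583]
 [317.14838622 255.90262376]
 [259.11606935 277.72339937]]
```

View pics/c4.png

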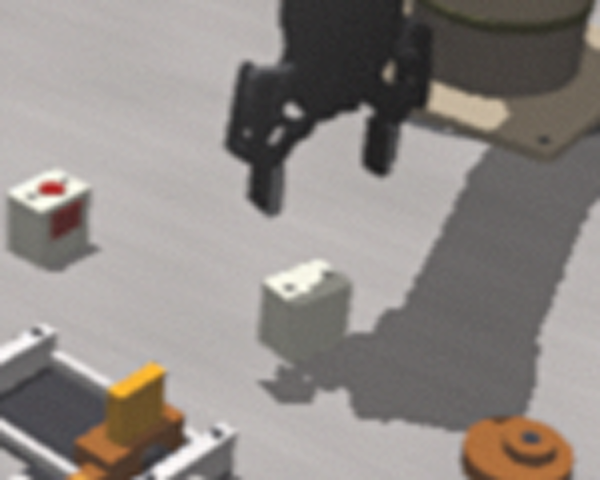

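The gripper hangs squarely above the clean pad. The pad's top corners at (262,281) and (350,283) match the prediction.

Emit:
arm_command:
  plan:
    - {"dp":[-0.5,0.5,28],"spin":0.002}
    - {"dp":[-0.5,0.5,28],"spin":0.002}
    - {"dp":[-0.5,0.5,19],"spin":0.002}
    - {"dp":[0,0,10],"spin":0}
    - {"dp":[0,0,0],"spin":0}

```text
clock: 6.2
position: [0.441, 0.0957, 0.1935]
ee_rot: [0.808, 0.589, -0.001, -0.001]
ft_force: [-0.3, 0.1, 0.0]
grip_width: 0.996
grasp_force: 0.0
```

Emit:
arm_command:
  plan:
    - {"dp":[0,0,0],"spin":0}
    - {"dp":[0,0,0],"spin":0}
    - {"dp":[0,0,0],"spin":0}
    - {"dp":[0,0,0],"spin":0}
    - {"dp":[0,0,0],"spin":0}
  grip: 1
  newtons: 35

```text
clock: 6.7
position: [0.4416, 0.0962, 0.1957]
ee_rot: [0.808, 0.589, 0.001, 0.001]
ft_force: [-0.7, 0.9, 6.9]
grip_width: 0.578
grasp_force: 36.8
```

```bash
python3 - <<'E'
from h import *
rows(tr(-.054),.29,A,6)
print(manip.get_obs()["grasp_force"])
E
```

```text
t 6.7 pos [0.4416 0.0962 0.1957] yaw 72.23 F [-0.7  0.9  6.9] w 0.58 D(mm) [173.9 -85.5  94.3] spin -0.216
[ -4.7  32.  -15.7] -0.036
[ -5.9  31.8 -15.7] -0.036
[ -7.   31.5 -15.7] -0.036
[ -8.1  31.3 -15.7] -0.036
[ -9.3  30.9 -15.7] -0.036
[-10.4  30.6 -15.7] -0.036
36.82183563709259
```

Emit:
arm_command:
  plan:
    - {"dp":[0,0,-10],"spin":0}
    - {"dp":[0,0,-25],"spin":0}
    - {"dp":[0,0,-30],"spin":0}
    - {"dp":[0,0,-29],"spin":0}
    - {"dp":[-4.5,32,0],"spin":-0.036}

```text
clock: 7.2
position: [0.4696, 0.0844, 0.2938]
ee_rot: [0.796, 0.606, 0.002, 0.003]
ft_force: [1.1, -0.1, -1.1]
grip_width: 0.576
grasp_force: 36.7
```

Emit:
arm_command:
  plan:
    - {"dp":[-6,32,0],"spin":-0.036}
    - {"dp":[-7,31.5,0],"spin":-0.036}
    - {"dp":[-8,31,0],"spin":-0.036}
    - {"dp":[-9,31,0],"spin":-0.036}
    - {"dp":[-10,30.5,0],"spin":-0.036}

```text
clock: 7.7
position: [0.6161, 0.0106, 0.2895]
ee_rot: [0.739, 0.674, 0.0, 0.0]
ft_force: [0.9, 0.8, -0.1]
grip_width: 0.579
grasp_force: 36.6
```

Emit:
arm_command:
  plan:
    - {"dp":[0,0,0],"spin":0}
    - {"dp":[0,0,0],"spin":0}

```text
clock: 7.9
position: [0.6151, 0.0113, 0.2889]
ee_rot: [0.74, 0.673, 0.0, -0.0]
ft_force: [0.4, -0.6, -0.5]
grip_width: 0.575
grasp_force: 36.8
```

```bash
python3 - <<'E'
from h import *
rows(tr(-.054),.206,A,4)
s=viewer.camera("scene");cv2.imwrite("pics/c5.png",cv2.convertScaleAbs(cv2.resize(s[110:250,250:400],None,fx=4,fy=4,interpolation=cv2.INTER_CUBIC),alpha=1.3))
o,p,ps=state();c,si=np.cos(ps),np.sin(ps)
# expected lower corners: pad bottom = TCP z - .1957
P=[[p[0]+a*c+b*si,p[1]+a*si-b*c,p[2]-.1957+h] for h in(0,.05) for a,b in((.018,.025),(.018,-.025),(-.018,-.025),(-.018,.025))]
print((proj("scene",P)-[250,110])*4)
E
```

```text
t 7.9 pos [0.6151 0.0113 0.2889] yaw 84.57 F [ 0.4 -0.6 -0.5] w 0.58 D(mm) [  0.4  -0.6 -82.9] spin -0.0
[-0.2  0.1 20.7] -0.0
[-0.2  0.1 20.7] -0.0
[-0.2  0.1 20.7] -0.0
[-0.2  0.1 20.7] -0.0
[[234.2232729  320.92646607]
 [291.54777653 288.21182202]
 [250.02019815 265.147334  ]
 [192.62371808 296.69548303]
 [234.78496595 251.16591824]
 [293.58730513 219.4324276 ]
 [250.96172849 196.97787128]
 [192.082892   227.54796878]]
```

View pics/c5.png

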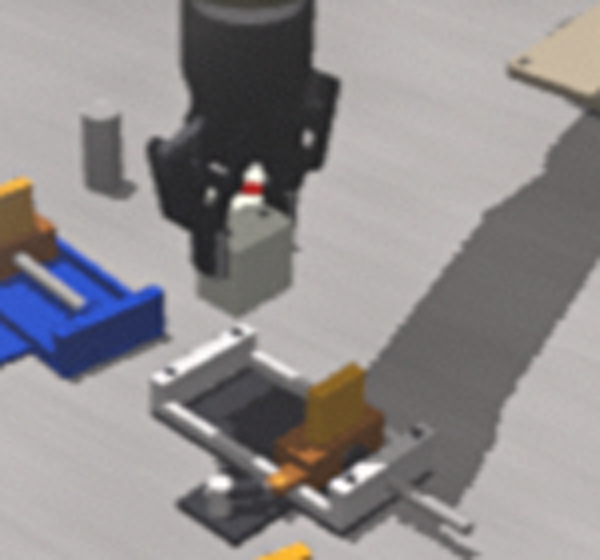

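The pad hangs upright in the grip above the track opening (bottom corner at (237,317)) and the follower is still back. I'll check the stop's predicted corners in the scene view before lowering.

```bash
python3 - <<'E'
from h import *
P=[[*tr(x,y),z] for x,y,z in((-.092,-.042,.032),(-.080,-.042,.032),(-.08,.042,.032),(-.092,.042,.032),(.074,-.042,.036),(.074,.042,.036))]
print((proj("scene",P)-[250,110])*4)
E
```

```text
[[149.44038444 374.44301267]
 [162.46107886 382.61819237]
 [256.17846903 328.34407049]
 [243.17559946 320.79206753]
 [343.97472196 491.16226937]
 [437.00816207 427.95560483]]
```

Emit:
arm_command:
  plan:
    - {"dp":[4,0,20],"spin":0}
    - {"dp":[0,0,20],"spin":0}
    - {"dp":[0,0,20],"spin":0}
    - {"dp":[0,0,14],"spin":0}
    - {"dp":[0,0,6],"spin":0}

```text
clock: 8.45
position: [0.6146, 0.0158, 0.2078]
ee_rot: [0.739, 0.673, -0.001, -0.0]
ft_force: [-0.8, -0.2, -0.1]
grip_width: 0.581
grasp_force: 36.8
```

Emit:
arm_command:
  plan:
    - {"dp":[0,0,1.5],"spin":0}
    - {"dp":[0,0,1.5],"spin":0}
    - {"dp":[0,0,0],"spin":0}

```text
clock: 8.75
position: [0.6157, 0.0155, 0.2064]
ee_rot: [0.74, 0.673, 0.0, 0.0]
ft_force: [-0.0, 0.0, -0.9]
grip_width: 0.58
grasp_force: 36.8
```

```bash
python3 - <<'E'
from h import *
rows(tr(-.050),.202,A,2)
E
```

```text
t 8.75 pos [0.6157 0.0155 0.2064] yaw 84.61 F [-0.   0.  -0.9] w 0.58 D(mm) [ 0.2 -0.9 -4.4] spin 0.0
[-0.4  0.1  2.2] 0.0
[-0.4  0.1  2.2] 0.0
```

Emit:
arm_command:
  plan:
    - {"dp":[0,0,1.5],"spin":0}
    - {"dp":[0,0,1.5],"spin":0}
    - {"dp":[0,0,0],"spin":0}

```text
clock: 9.05
position: [0.6154, 0.0154, 0.2026]
ee_rot: [0.74, 0.673, -0.0, 0.0]
ft_force: [-0.5, 0.9, -0.5]
grip_width: 0.579
grasp_force: 36.8
```

Emit:
arm_command:
  plan:
    - {"dp":[0,0,1],"spin":0}
    - {"dp":[0,0,1],"spin":0}
    - {"dp":[0,0,0],"spin":0}

```text
clock: 9.35
position: [0.6156, 0.0155, 0.2018]
ee_rot: [0.74, 0.673, -0.0, 0.0]
ft_force: [-4.7, -0.6, 10.9]
grip_width: 0.577
grasp_force: 38.1
```

It touched down at the expected height. Release and rise.

Emit:
arm_command:
  plan:
    - {"dp":[0,0,-0.8],"spin":0}
    - {"dp":[0,0,0],"spin":0}
    - {"dp":[0,0,0],"spin":0}
    - {"dp":[0,0,0],"spin":0}
    - {"dp":[0,0,0],"spin":0}
  grip: -1

```text
clock: 9.85
position: [0.6155, 0.0154, 0.2014]
ee_rot: [0.74, 0.673, -0.0, -0.0]
ft_force: [0.3, -0.5, -0.6]
grip_width: 0.998
grasp_force: 0.0
```

Emit:
arm_command:
  plan:
    - {"dp":[0,0,-15],"spin":0}
    - {"dp":[0,0,-30],"spin":0}
    - {"dp":[0,0,-35],"spin":0}
    - {"dp":[0,0,-20],"spin":0}
    - {"dp":[0,0,0],"spin":0}

```text
clock: 10.35
position: [0.6164, 0.0159, 0.3062]
ee_rot: [0.74, 0.673, 0.002, 0.002]
ft_force: [0.2, -0.3, -0.4]
grip_width: 0.999
grasp_force: 0.0
```

```bash
python3 - <<'E'
from h import *
rows(tr(.062),.30,A,5)
s=viewer.camera("scene");cv2.imwrite("pics/c6.png",cv2.convertScaleAbs(cv2.resize(s[110:250,250:400],None,fx=4,fy=4,interpolation=cv2.INTER_CUBIC),alpha=1.3))
E
```

```text
t 10.35 pos [0.6164 0.0159 0.3062] yaw 84.62 F [ 0.2 -0.3 -0.4] w 1.0 D(mm) [ 10.  110.2  -6.2] spin 0.0
[22.1 -0.1  1.2] 0.0
[22.1 -0.1  1.2] 0.0
[22.1 -0.1  1.2] 0.0
[22.1 -0.1  1.2] 0.0
[22.1 -0.1  1.2] 0.0
```

View pics/c6.png

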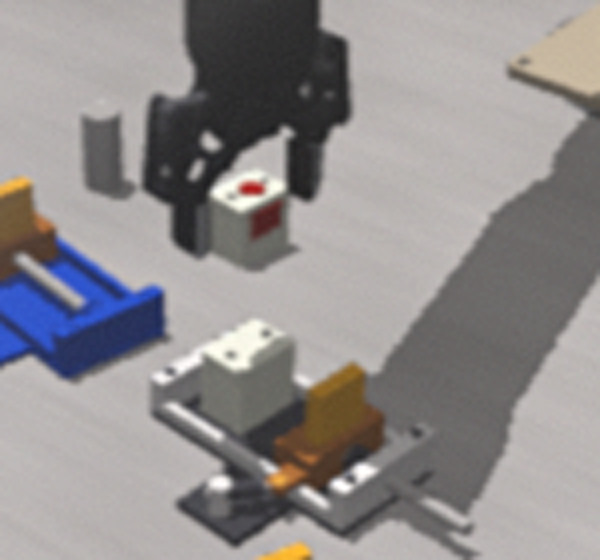

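The pad stands square on the floor between stop and follower (crop (250,375)), and the red one is still on the table behind. Next I go behind the tab with the gripper shut.

Emit:
arm_command:
  plan:
    - {"dp":[22,0,0],"spin":0}
    - {"dp":[22,0,0],"spin":0}
    - {"dp":[22,0,0],"spin":0}
    - {"dp":[22,0,0],"spin":0}
    - {"dp":[22,0,0],"spin":0}
  grip: 1
  newtons: 20

```text
clock: 10.9
position: [0.6255, 0.1257, 0.3007]
ee_rot: [0.74, 0.673, -0.001, -0.0]
ft_force: [-0.0, 0.2, 0.0]
grip_width: 0.145
grasp_force: 0.0
```

Emit:
arm_command:
  plan:
    - {"dp":[0,0,20],"spin":0}
    - {"dp":[0,0,25],"spin":0}
    - {"dp":[0,0,25],"spin":0}
    - {"dp":[0,0,10],"spin":0}
    - {"dp":[0,0,0],"spin":0}

```text
clock: 11.4
position: [0.6251, 0.1247, 0.2197]
ee_rot: [0.74, 0.673, -0.001, -0.001]
ft_force: [0.0, -0.1, -0.1]
grip_width: -0.004
grasp_force: 0.0
```

Emit:
arm_command:
  plan:
    - {"dp":[-8,0,0],"spin":0}
    - {"dp":[-5,0,0],"spin":0}
    - {"dp":[-5,0,0],"spin":0}
    - {"dp":[-5,0,0],"spin":0}
    - {"dp":[-5,0,0],"spin":0}

```text
clock: 11.9
position: [0.6234, 0.0968, 0.2222]
ee_rot: [0.74, 0.673, 0.001, 0.0]
ft_force: [1.1, 1.6, 1.8]
grip_width: -0.004
grasp_force: 0.9
```

```bash
python3 -c "
from h import *
rows(tr(.025),.222,A,2)"
```

```text
t 11.9 pos [0.6234 0.0968 0.2222] yaw 84.62 F [1.1 1.6 1.8] w -0.0 D(mm) [-0.4 -7.5 -0.2] spin 0.0
[-3.8  0.2  0.1] 0.0
[-3.8  0.2  0.1] 0.0
```

Emit:
arm_command:
  plan:
    - {"dp":[-4,0,0],"spin":0}
    - {"dp":[-4,0,0],"spin":0}
    - {"dp":[-4,0,0],"spin":0}
    - {"dp":[0,0,0],"spin":0}
    - {"dp":[0,0,0],"spin":0}

```text
clock: 12.4
position: [0.622, 0.0849, 0.2213]
ee_rot: [0.74, 0.673, -0.0, -0.0]
ft_force: [-0.4, 0.5, -0.3]
grip_width: 0.001
grasp_force: 0.0
```

Emit:
arm_command:
  plan:
    - {"dp":[12,0,0],"spin":0}
    - {"dp":[15,0,-15],"spin":0}
    - {"dp":[15,0,-40],"spin":0}
    - {"dp":[15,0,-40],"spin":0}
    - {"dp":[0,0,0],"spin":0}

```text
clock: 12.9
position: [0.6278, 0.1476, 0.3241]
ee_rot: [0.738, 0.675, 0.005, 0.001]
ft_force: [0.7, 0.3, 0.7]
grip_width: 0.002
grasp_force: 0.0
```

```bash
python3 - <<'E'
from h import *
rows(tr(.08),.32,A,1)
s=viewer.camera("scene");t=viewer.camera("top")
a=np.hstack([s[150:250,260:380],t[150:250,270:370]])
cv2.imwrite("pics/c7.png",cv2.convertScaleAbs(cv2.resize(a,None,fx=3.6,fy=3.6,interpolation=cv2.INTER_CUBIC),alpha=1.3))
E
```

```text
t 12.9 pos [0.6278 0.1476 0.3241] yaw 84.91 F [0.7 0.3 0.7] w 0.0 D(mm) [ 0.3 -3.6 -4.1] spin 0.005
[-3.5  0.6  4.1] 0.005
```

View pics/c7.png

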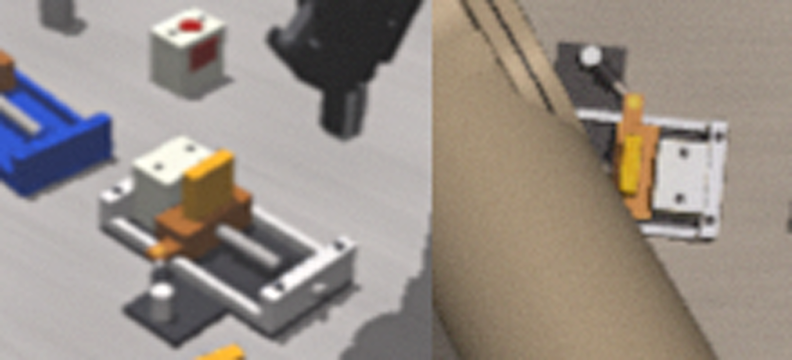

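The left crop shows the pad clamped square between the end stop and follower (about (165,180)). The top view (685,180) shows it flush with no gap, and the gripper is clear. I'll settle, then hand in.

Emit:
arm_command:
  plan:
    - {"dp":[0,0,0],"spin":0}
    - {"dp":[0,0,0],"spin":0}
    - {"dp":[0,0,0],"spin":0}

```text
clock: 13.3
position: [0.6272, 0.1416, 0.3156]
ee_rot: [0.74, 0.673, -0.001, -0.0]
ft_force: [-0.2, 0.8, 0.3]
grip_width: 0.0
grasp_force: 0.0
```

```bash
python3 -c "
from workcell import manip
print(manip.hand_in())"
```

```text
the job is handed in; nothing more can be done
None
```

The clean white pad is in the grey feed track, held flat against the end stop by the sprung-shut follower with the gripper clear, and the job was handed in at about 13.3 s; no verdict was returned.

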